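# Get the sharpening stone out from behind the containers

### The arm

A 6-joint arm with a two-finger parallel gripper is mounted at the origin on the work surface. World frame = base frame: x ahead of the robot, y to its left, z up, the work surface at z = 0. Lengths are in mm, angles in rad, forces in N, time in s.
With the tool pointing down it reaches from about 350 to 875 mm from the base axis. Payload 15.5 kg.
Tool frame: the origin (TCP) lies on the centre line of the jaws, within the pads' length; the fingertips stand 22 mm ahead of it and the grasp point (between the pads) lies 3 mm ahead of it; z points along the fingers, y is the line along which they close (so a half turn about z gives the same grasp; the last joint's range is limited). The gripper opens to 85 mm and grips with 20 to 120 N. Pads are 22 mm wide; open, the fingers measure 114 mm over their backs; the gripper's body (76 mm by 85 mm) begins 54 mm behind the grasp point. The pads swing forward as they close: fully open they stand 13 mm farther back than shut.
Start: joints at [-1.355, 0.494, 1.345, -0, 1.302, -0.096], TCP at [191.734, -594.865, 253.277] pointing down, gripper open.
Joint ranges: [-2.91, 2.91], [-0.82, 2.16], [0.22, 2.67], [-1.22, 4.37], [0.12, 2.79], [-3.08, 3.08]. Speed limits (rad/s): [1.89, 1.89, 2.57, 3.01, 3.01, 3.01].

### API

Orientations are given as [roll, pitch, yaw] about the fixed x, y, z axes, in that order (R = Rz(yaw) Ry(pitch) Rx(roll)).
In Python, from station import sensors, grab_frame, finish_job, find_in, landmark_of gives the robot as it stands.
- The arm moves only by the tool jog_arm, never from a script. Its argument "plan" is text: rows parted by semicolons, each of 7 numbers parted by spaces: the shift along the tool's x, y, z as a fraction of full scale, then the turn, a rotation vector about the tool's x, y, z as a fraction of full scale, then the opening, from 0 (shut) to 1 (fully open). A call has 1 to 8 rows; each row is the pose to reach, as a shift and turn from the pose commanded when the call began, along the tool's axes at that moment; what a row does not reach only later rows make up. Full scale, the value 1, is 0.12 m for a shift and 90 degrees for a turn. A row lasts 1/8 s, in which the tool goes at most 62.5 mm and 10.7 degrees, less where a joint would pass 70% of its speed; a pose out of reach is approached as far as the arm can. A call with a number of a shift or a turn outside -1 to 1 is refused whole. A call with a gripper value outside its range is refused whole. The fingers move at their own pace and stop on an object; "squeeze" is the grip in N (left out, the last holds). Time passes only in rows, so rows that repeat a pose let the fingers close. It gives the time, the measured TCP pose, the force, the opening and the grip force at its end, in the units of the state.
- sensors.state(): the state, without advancing time (a new reading comes with each control period).
- grab_frame(name): name is "scene" or "top"; returns a dict with "img" (480x640x3 uint8, red, green, blue), "z_map" (480x640 float32, mm along the optical axis (not along the pixel's ray), 0 where there is no reading), "fx", "fy", "cx", "cy" (pixels), "distortion" ([k1, k2, p1, p2, k3] as OpenCV has them; the pictures are not rectified), "rvec" (rotation vector, rad) and "tvec" (3), from world to camera coordinates, as OpenCV has them. Camera axes: x right, y down, z forward; pixel columns grow to the right and rows downward; lengths in mm; the calibration is good to about 2 mm. A picture is of the moment at which its call begins.
- finish_job(): hands the job in; it is judged then, once.
Trained networks look in a picture, given as the dict that the camera call returned (one of the last four; its "shot" number tells which), for a name from the list of things; names that differ only in an ending like _2 or _b are one class to them, and where a whole thing is asked for, a point or a joint stands for the part that bears it (a point fixed in the world has none). Each returns a list of dicts, best first, with "p" (0 to 1); they miss things now and then, are a little off and sometimes report something else, mostly with a low value. They report only what shows in the picture. A call takes as long as a camera call.
- find_in(name, picture): "location" ([row, column] in pixels, amid what is visible of it).
- landmark_of(name, picture): "location" ([row, column] in pixels: a listed point, or the origin of a listed thing).
The state is a dict: "time_s": time; "q": joint angles; "dq": joint speeds; "joint_torque": joint torques, N m; "ee_pos": TCP position; "eef_rot": TCP orientation; "contact_force": force on the tool from outside, world axes, zero at the start; "wrist_torque": the same for the moment, N m; "width": finger opening in mm; "grasp_force": force on a finger pad.
Only numpy, scipy, OpenCV 4.12 (cv2) and the standard library are available. Lean on these libraries where they do the work, as an engineer would, in place of code of your own. Each camera call takes 0.05 s, during which the arm holds its last target. There are 200 camera calls.

### The job

Clear the red oil can, the white and blue bottle and the green-lidded jar off the sharpening caddy and stand all three in the steel side tray; only then take the sharpening stone from behind them and lay it flat in the stone holder, lengthwise and centred between its two stops. Once the stone is in the holder, put every container back on the caddy, centred on the round pad of its own colour. Keep the containers upright throughout.

Things in the scene. Friction and masses are not known exactly. Their poses are not given: they have to be found in the camera images.
- oil_can: red oil can, round, 50 mm across up to 98 mm, then a cone and a thin brass spout, 130 mm tall overall, about 0.25 kg. Origin: centre of its underside; z up along it
- fluid_bottle: white round bottle with a blue band and blue cap, 48 mm across up to 98 mm, then a shoulder and the 32 mm cap, 128 mm tall overall, about 0.22 kg. Origin: centre of its underside; z up along it
- wax_jar: amber jar with a green lid, round, 52 mm across, 114 mm tall, about 0.28 kg. Origin: centre of its underside; z up along it
- stone: sharpening stone, a flat bar 120 x 44 x 30 mm (its x, y, z), orange upper half, grey lower half, about 0.4 kg. It lies on the caddy behind the containers, some 10 mm from them, its long axis roughly along the caddy's y. Origin: centre of its underside
- holder: stone holder fixed to the bench: a dark wood board 200 x 80 x 14 mm (x, y, z) with a brass stop 12 mm high across each end; the stops leave 147 mm between them along x for the 120 mm stone. Origin: centre of its underside; the stone lies on the board's top at +14 mm, long axis along the holder's x, either way round
- tray: flat steel side tray fixed to the bench, 310 x 150 mm outside (x, y), walls 4 mm thick and 12 mm high, floor 4 mm thick. Origin: centre of its underside. Empty at the start; long axis x; it may be on the left or on the right, the stone holder then on the other side
- caddy: sharpening caddy, fixed: plywood board, x -75 to +115 mm, y +-150 mm, 15 mm thick; back wall at x = 103 to 115 mm, its top 55 mm above the bench; cheeks at y = +-140 to 150 mm, x -17 to +103 mm, tops 35 mm above the bench. Pads at x = -40, y = -90, 0, 90 mm; stone at about x = 25, y within 20 mm of 0. Origin: on the bench, z = 0; x points to the back wall
- pad_red: round red pad, 64 mm across and 3 mm thick, fixed on the caddy's base board; the red oil can belongs on it and stands on it at the start. Origin: centre of its underside, so its top is at +3 mm. The three pads stand in a row 90 mm apart; which is left, middle or right varies
- pad_blue: round blue pad, 64 mm across and 3 mm thick, fixed on the caddy's base board; the white and blue bottle belongs on it and stands on it at the start. Origin: centre of its underside, so its top is at +3 mm. The three pads stand in a row 90 mm apart; which is left, middle or right varies
- pad_green: round green pad, 64 mm across and 3 mm thick, fixed on the caddy's base board; the jar with the green lid belongs on it and stands on it at the start. Origin: centre of its underside, so its top is at +3 mm. The three pads stand in a row 90 mm apart; which is left, middle or right varies

How it is judged (in metres and radians):
On the way, in this order (a step that is already met when the one before it is completed fails the run):
1. all three containers stand in the side tray while the stone still lies where it was on the caddy (x of oil_can in the frame of tray between -0.126 and 0.126 m and y of oil_can in the frame of tray between -0.046 and 0.046 m and z of each of oil_can, fluid_bottle, wax_jar in the frame of tray below 0.009 m and angle between each of oil_can, fluid_bottle, wax_jar's own z axis and vertical below 0.12 rad and linear speed of each of oil_can, fluid_bottle, wax_jar below 0.03 m/s and x of fluid_bottle in the frame of tray between -0.126 and 0.126 m and y of fluid_bottle in the frame of tray between -0.046 and 0.046 m and x of wax_jar in the frame of tray between -0.126 and 0.126 m and y of wax_jar in the frame of tray between -0.046 and 0.046 m and distance of stone from where it was at the start of the episode below 0.03 m), for 0.2 s.
2. the stone lies in the holder, released, while the three containers still stand in the tray (x of oil_can in the frame of tray between -0.126 and 0.126 m and y of oil_can in the frame of tray between -0.046 and 0.046 m and z of each of oil_can, fluid_bottle, wax_jar in the frame of tray below 0.009 m and angle between each of oil_can, fluid_bottle, wax_jar's own z axis and vertical below 0.12 rad and linear speed of each of oil_can, fluid_bottle, wax_jar, stone below 0.03 m/s and x of fluid_bottle in the frame of tray between -0.126 and 0.126 m and y of fluid_bottle in the frame of tray between -0.046 and 0.046 m and x of wax_jar in the frame of tray between -0.126 and 0.126 m and y of wax_jar in the frame of tray between -0.046 and 0.046 m and x of stone in the frame of holder between -0.014 and 0.014 m and y of stone in the frame of holder between -0.012 and 0.012 m and z of stone in the frame of holder between 0.009 and 0.019 m and angle between the x axis of stone and the x axis of holder, either way round below 0.2 rad and angle between stone's own z axis and vertical below 0.1 rad and contact force between stone and the fingers below 0.1 N), for 0.2 s.
At the end, for the whole second after the job is handed in: the stone lies flat in the holder, within 14 mm of its middle lengthwise and 12 mm across, turned less than 0.2 rad from the holder's long axis; each container stands upright on the pad of its own colour, within 15 mm of the pad's centre; all at rest (x of stone in the frame of holder between -0.014 and 0.014 m and y of stone in the frame of holder between -0.012 and 0.012 m and z of stone in the frame of holder between 0.009 and 0.019 m and angle between the x axis of stone and the x axis of holder, either way round below 0.2 rad and angle between each of stone, oil_can, fluid_bottle, wax_jar's own z axis and vertical below 0.1 rad and linear speed of each of stone, oil_can, fluid_bottle, wax_jar below 0.03 m/s and horizontal distance between oil_can and pad_red below 0.015 m and z of oil_can in the frame of pad_red below 0.008 m and horizontal distance between fluid_bottle and pad_blue below 0.015 m and z of fluid_bottle in the frame of pad_blue below 0.008 m and horizontal distance between wax_jar and pad_green below 0.015 m and z of wax_jar in the frame of pad_green below 0.008 m); the robot touches nothing.
It fails at once if the oil can is tipped by more than 0.6 rad (angle between oil_can's own z axis and vertical above 0.6 rad).
It fails at once if the bottle is tipped by more than 0.6 rad (angle between fluid_bottle's own z axis and vertical above 0.6 rad).
It fails at once if the jar is tipped by more than 0.6 rad (angle between wax_jar's own z axis and vertical above 0.6 rad).
It also fails if it takes over 147 s, if anything falls off the work surface, if the arm or the gripper's body presses on something with over 40 N, if the wrist force passes 120 N, or if a joint passes its speed limit or range.

## Working session

There is one attempt and no reset: what is moved stays moved. The work goes in short steps, Python scripts to look and compute and a tool call to move; the robot and the scene stay as the last step left them, time stands still between calls to the robot, and variables do not carry over. Pictures are saved under pics/ and viewed, at most 14 in all, crops included, and the job is handed in when it is done.

Besides the shell and the picture viewer there is one more tool, called after "Request:" in YAML: its name, and indented under it one key for each argument. jog_arm: Moves the arm, as the interface text tells. Shift numbers are shares of 0.12 m and turn numbers shares of 90 degrees, none past 1 either way. Its arguments: {"type":"object","properties":{"plan":{"type":"string"},"squeeze":{"type":"number"}},"required":["plan"]}

```bash
mkdir -p pics
cat > h.py <<'E'
import numpy as np, cv2
from station import sensors, grab_frame, finish_job, find_in, landmark_of
from scipy.spatial.transform import Rotation as R
def cam(f):
    K=np.array([[f['fx'],0,f['cx']],[0,f['fy'],f['cy']],[0,0,1.]]);D=np.array(f['distortion'],float)
    return K,D,cv2.Rodrigues(np.array(f['rvec'],float))[0],np.array(f['tvec'],float).ravel()
def cloud(f):
    K,D,Rm,t=cam(f)
    v,u=np.mgrid[0:480,0:640]
    p=cv2.undistortPoints(np.stack([u,v],-1).reshape(-1,1,2).astype(float),K,D).reshape(480,640,2)
    z=f['z_map'][...,None].astype(float)
    c=np.concatenate([p*z,z],-1)
    w=(c-t)@Rm; w[f['z_map']<=0]=np.nan
    return w
def onplane(f,rc,h):
    K,D,Rm,t=cam(f)
    p=cv2.undistortPoints(np.array([[[rc[1],rc[0]]]],float),K,D).ravel()
    d=Rm.T@np.array([p[0],p[1],1]);o=-Rm.T@t
    return o+d*(h-o[2])/d[2]
def save(f,n): cv2.imwrite('pics/'+n,f['img'][...,::-1])
E
python3 - <<'E'
from h import *
print(sensors.state())
for n in('scene','top'):
    f=grab_frame(n);save(f,n+'0.png');w=cloud(f);K,D,Rm,t=cam(f)
    print(n,'campos',-Rm.T@t)
    for k in ['oil_can','fluid_bottle','wax_jar','stone','holder','tray','caddy','pad_red','pad_blue','pad_green']:
        a=find_in(k,f)[:1];b=landmark_of(k,f)[:1]
        for x in a+b:
            r,c=np.round(x['location']).astype(int);print(k,round(x['p'],2),(r,c),np.round(w[min(r,479),min(c,639)]))
E
```

```text
{'time_s': 0.0, 'q': array([-1.35448270e+00,  4.94177977e-01,  1.34615213e+00, -1.90512068e-05,
        1.30250840e+00, -9.54792712e-02]), 'dq': array([-3.48397303e-05, -4.14189238e-04, -1.57406300e-03, -3.16154260e-04,
       -7.12650399e-04,  1.48766157e-03]), 'joint_torque': array([ 1.98504395e-04, -8.82153440e+01, -3.83859730e+01, -1.94189461e-04,
        1.02312060e-02, -2.47903142e-05]), 'ee_pos': array([ 191.66347286, -594.52170813,  252.69636489]), 'eef_rot': array([-3.14035072e+00, -1.00493377e-04,  3.11797898e-01]), 'contact_force': array([ 0.21723184,  0.09405909, -0.34554196]), 'wrist_torque': array([-0.0443235 ,  0.00600759,  0.01319031]), 'grasp_force': 0.0, 'width': 85.33972651735758}
scene campos [1005.28930635 -137.26424007  708.01868716]
oil_can 0.77 (np.int64(228), np.int64(309)) [581.   1. 108.]
oil_can 0.97 (np.int64(246), np.int64(313)) [583.   8.  52.]
fluid_bottle 0.63 (np.int64(247), np.int64(261)) [592. -87. 105.]
fluid_bottle 0.87 (np.int64(266), np.int64(269)) [595. -78.  44.]
wax_jar 0.96 (np.int64(229), np.int64(351)) [567.  88.  52.]
stone 0.66 (np.int6
[... 1348 characters left out ...]
.int64(503)) [ 469. -317.   14.]
holder 0.6 (np.int64(294), np.int64(501)) [ 474. -315.   12.]
tray 0.63 (np.int64(288), np.int64(147)) [476. 318.   3.]
tray 0.59 (np.int64(284), np.int64(146)) [483. 320.   6.]
caddy 0.86 (np.int64(196), np.int64(313)) [640.  22.  45.]
caddy 0.95 (np.int64(225), np.int64(317)) [569.  13. 126.]
pad_red 0.58 (np.int64(260), np.int64(318)) [529.  12.  17.]
pad_red 0.78 (np.int64(244), np.int64(320)) [539.   8. 123.]
pad_blue 0.84 (np.int64(253), np.int64(365)) [544. -73.  16.]
pad_blue 0.65 (np.int64(240), np.int64(370)) [548. -72. 118.]
pad_green 0.66 (np.int64(253), np.int64(281)) [535.  75.  52.]
pad_green 0.72 (np.int64(247), np.int64(268)) [531.  88. 135.]
```

View pics/scene0.png

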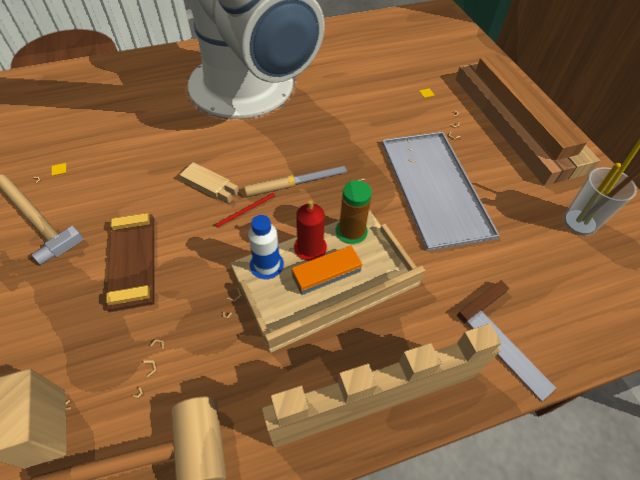

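View pics/top0.png

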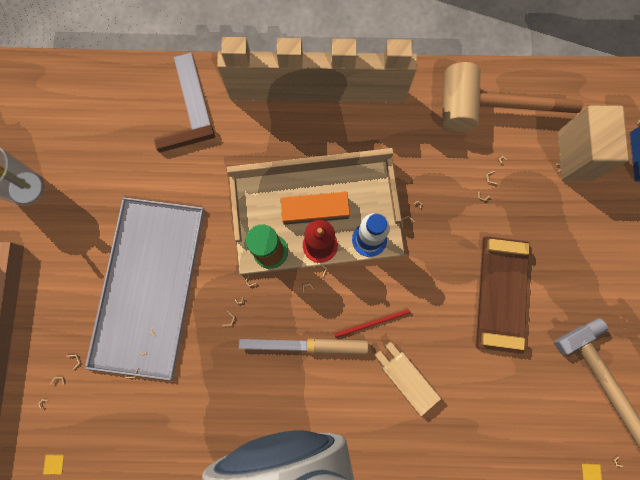

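The scene view shows the bottle at (250,263), the can at (235,310) and the jar at (212,355), with the stone behind them at (268,327). The holder is on the robot's right at (262,132) and the tray on its left at (190,440). The top view agrees. Next I measure accurately.

```bash
cat >> h.py <<'E'
from scipy.optimize import least_squares
RAD=dict(oil_can=25,fluid_bottle=24,wax_jar=26)
def clouds(n=1):
    P=[];C=[]
    for c in ('scene','top'):
        for _ in range(n):
            f=grab_frame(c);w=cloud(f);hsv=cv2.cvtColor(f['img'],cv2.COLOR_RGB2HSV)
            m=~np.isnan(w[...,0]);P.append(w[m]);C.append(hsv[m])
    return P,C
def cyl(P,xy,r,z0,z1):
    xy=np.array(xy,float)
    for it in range(3):
        Q=[]
        for p in P:
            m=(np.hypot(*(p[:,:2]-xy).T)<r+10)&(p[:,2]>z0)&(p[:,2]<z1);Q.append(p[m])
        q=np.vstack(Q)
        s=least_squares(lambda c:np.hypot(*(q[:,:2]-c).T)-r,xy,loss='soft_l1',f_scale=2);xy=s.x
    return xy,len(q),np.median(abs(s.fun)),[len(a) for a in Q]
def rect(p):
    (c,s,a)=cv2.minAreaRect(p[:,:2].astype(np.float32))
    if s[0]<s[1]: s=s[::-1];a+=90
    return np.round(c,1),np.round(s,1),round((a+90)%180-90,2)
E
python3 - <<'E'
from h import *
P,C=clouds(2)
for k,xy in dict(oil_can=(556,8),fluid_bottle=(568,-80),wax_jar=(545,90)).items():
    print(k,cyl(P,xy,RAD[k],40,92))
    for i in(0,2): print('  ',cyl(P[i:i+2],xy,RAD[k],40,92)[0])
for i in (0,2):
    p=np.vstack(P[i:i+2]);c=np.vstack(C[i:i+2])
    z=p[:,2]
    def trim(m,r=None):
        q=p[m]; return q
    o=(c[:,0]<16)&(c[:,0]>6)&(c[:,1]>200)&(c[:,2]>120)&(z>38)&(z<55)&(abs(p[:,0]-620)<60)&(abs(p[:,1]-15)<90)
    print('stone',o.sum(),np.median(z[o]),rect(p[o]))
    h=(abs(p[:,0]-480)<140)&(abs(p[:,1]+313)<70)&(z>8)&(z<32)
    print('holder',rect(p[h]),np.percentile(z[h],[10,50,90]))
    g=(c[:,1]<70)&(abs(p[:,0]-485)<190)&(abs(p[:,1]-318)<110)&(z<20)&(z>-5)&(c[:,2]>80)
    print('tray',g.sum(),rect(p[g]),np.percentile(z[g],[5,50,95]))
    b=(abs(p[:,0]-590)<160)&(abs(p[:,1]-5)<190)&(z>9)&(z<22)
    print('caddy',rect(p[b]))
    b=(abs(p[:,0]-660)<50)&(abs(p[:,1]-20)<190)&(z>48)&(z<60)
    print('wall',rect(p[b]))
E
```

```text
oil_can (array([557.29785135,   9.41168211]), 1145, np.float64(0.4251160624096997), [440, 440, 133, 132])
   [557.51004871   9.53680029]
   [556.76781025   9.18630046]
fluid_bottle (array([570.77470478, -79.29596676]), 1243, np.float64(0.5178090902404264), [444, 448, 175, 176])
   [571.15419636 -79.3319245 ]
   [569.69757551 -79.53060159]
wax_jar (array([544.02042833, 100.12580267]), 1227, np.float64(0.416338387383707), [460, 465, 155, 147])
   [544.22189417 100.32395129]
   [543.61816518  99.96877459]
stone 2704 43.80741550180477 (array([624.2,  20. ]), array([118.9,  45.9]), -83.65)
holder (array([ 479.5, -317.2]), array([200.4,  81.7]), -6.32) [10.95602104 12.96908937 24.39549433]
tray 15289 (array([476.8, 324.1]), array([325.4, 162.1]), -6.8) [ 1.11229431  3.35327291 10.33298398]
caddy (array([567.6,  10.5]), array([300.4, 295.3]), -82.4)
wall (array([700.7,  72.6]), array([213.2,  13.3]), -82.09)
stone 469 44.6412917265828 (array([621.2,  18. ]), array([115.9,  41.2]), -84.0)
holder (array([ 476. , -317.8]), array([201.2,  82.7]), -6.37) [11.82685255 14.11504116 25.32499673]
tray 29323 (array([481.6, 320.3]), array([312.7, 157.5]), -6.66) [ 1.04689243  3.6888813  10.68024568]
caddy (array([565.1,  17.3]), array([318.7, 288.4]), -85.9)
wall (array([662.4,  59.8]), array([233.4,  95.9]), 89.74)
```

Request:
jog_arm:
  plan: "1 -1 0 0 0 0 1;1 -1 0 0 0 0 1;1 -1 0 0 0 0 1"
  squeeze: 25

```text
time_s: 2.68
ee_pos: [269.8, -441.6, 253.3]
eef_rot: [-3.141, -0.0, 0.312]
contact_force: [0.7, -0.4, 0.2]
width: 85.1
grasp_force: 0.0
```

```bash
cat >> h.py <<'E'
def go(x,y,z,yaw,frm=None):
    """shift (tool fractions) and tz turn fraction from current pose (or frm=(x,y,z,yaw)) to a tool-down target"""
    if frm is None:
        s=sensors.state();p=s['ee_pos'];r=R.from_euler('xyz',s['eef_rot'])
    else: p=np.array(frm[:3]);r=R.from_euler('xyz',[np.pi,0,frm[3]])
    d=r.inv().apply(np.array([x,y,z])-p)/120
    t=(r.inv()*R.from_euler('xyz',[np.pi,0,yaw])).as_rotvec()/(np.pi/2)
    print(np.round(d,3),np.round(t,3))
E
python3 - <<'E'
from h import *
s=sensors.state();print(s['time_s'],s['ee_pos'],s['eef_rot'])
E
```

```text
2.675 [ 269.79337655 -441.59028605  253.32539016] [-3.14125410e+00 -1.93133690e-04  3.12164028e-01]
```

Request:
jog_arm:
  plan: "1 -1 0 0 0 0 1;1 -1 0 0 0 0 1;1 -1 0 0 0 0 1"

```text
time_s: 3.05
ee_pos: [347.2, -290.6, 253.5]
eef_rot: [3.141, -0.0, 0.312]
contact_force: [-0.1, -1.3, 0.2]
width: 85.5
grasp_force: 0.0
```

Request:
jog_arm:
  plan: "1 -1 0 0 0 0 1;1 -1 0 0 0 0 1;1 -1 0 0 0 0 1"

```text
time_s: 3.42
ee_pos: [424.7, -139.6, 253.5]
eef_rot: [3.141, -0.0, 0.313]
contact_force: [0.7, -0.4, -0.5]
width: 85.2
grasp_force: 0.0
```

Request:
jog_arm:
  plan: "1 -1 0 0 0 -0.89 1;1 -1 0 0 0 -0.89 1;1 -1 0 0 0 -0.89 1;1 -1 0 0 0 -0.89 1;1 -1 0 0 0 -0.89 1;1 -1 0 0 0 -0.89 1;1 -1 0 0 0 -0.89 1;1 -1 0 0 0 -0.89 1"

```text
time_s: 4.42
ee_pos: [501.4, 9.3, 253.4]
eef_rot: [3.141, 0.0, 1.714]
contact_force: [-0.3, 0.6, 0.7]
width: 85.2
grasp_force: 0.0
```

Run:
```python
from h import *
s=sensors.state();print(s['time_s'],s['ee_pos'],s['eef_rot'])
go(544,100,170,1.71);go(544,100,96,1.71)
```

```text
4.425 [501.39271801   9.26752296 253.35768612] [3.14138997e+00 5.00188044e-05 1.71440056e+00]
[0.698 0.459 0.695] [0.    0.    0.003]
[0.698 0.459 1.311] [0.    0.    0.003]
```

Request:
jog_arm:
  plan: "0.698 0.459 0 0 0 0 1;0.698 0.459 0 0 0 0 1;0.698 0.459 0.695 0 0 0 1;0.698 0.459 0.695 0 0 0 1;0.698 0.459 0.695 0 0 0 1"

```text
time_s: 5.05
ee_pos: [543.5, 99.8, 168.7]
eef_rot: [-3.139, -0.0, 1.71]
contact_force: [-0.1, 0.3, 0.4]
width: 85.8
grasp_force: 0.0
```

Request:
jog_arm:
  plan: "0 0 0.31 0 0 0 1;0 0 0.616 0 0 0 1;0 0 0.616 0 0 0 1;0 0 0.616 0 0 0 0;0 0 0.616 0 0 0 0;0 0 0.616 0 0 0 0;0 0 0.616 0 0 0 0;0 0 0.616 0 0 0 0"

```text
time_s: 6.05
ee_pos: [545.2, 99.9, 97.7]
eef_rot: [3.139, 0.0, 1.71]
contact_force: [-1.8, 0.1, 11.8]
width: 51.5
grasp_force: 24.0
```

Request:
jog_arm:
  plan: "0 0 -0.2 0 0 0 0;0 0 -0.4 0 0 0 0;0 0 -0.5 0 0 0 0;0 0 -0.5 0 0 0 0"
  squeeze: 35

```text
time_s: 6.55
ee_pos: [544.7, 99.9, 156.8]
eef_rot: [3.14, 0.0, 1.71]
contact_force: [-0.9, 0.3, -2.0]
width: 51.1
grasp_force: 36.2
```

Run:
```python
from h import *
s=sensors.state();print(s['time_s'],s['ee_pos'],s['eef_rot'],s['width'],s['grasp_force'],s['contact_force'])
go(580,308,157,1.71);go(580,308,86,1.71)
```

```text
6.55 [544.70511281  99.9033613  156.82852521] [3.13971328e+00 7.39823946e-05 1.70982689e+00] 51.07826234808248 36.233060359954834 [-0.90683618  0.34007414 -2.01043571]
[ 1.677e+00  5.320e-01 -1.000e-03] [ 0.001  0.    -0.   ]
[1.677 0.53  0.591] [ 0.001  0.    -0.   ]
```

Request:
jog_arm:
  plan: "0.3 0.1 0 0 0 0 0;0.7 0.22 0 0 0 0 0;1 0.32 0 0 0 0 0"

```text
time_s: 6.92
ee_pos: [565.4, 225.6, 154.9]
eef_rot: [-3.14, 0.0, 1.71]
contact_force: [0.3, -0.7, -2.0]
width: 51.3
grasp_force: 36.3
```

Request:
jog_arm:
  plan: "0.35 0.11 0 0 0 0 0;0.6 0.19 0 0 0 0 0;0.68 0.212 0 0 0 0 0;0.68 0.212 0.3 0 0 0 0;0.68 0.212 0.5 0 0 0 0;0.68 0.212 0.5 0 0 0 0"

```text
time_s: 7.68
ee_pos: [578.2, 307.1, 93.8]
eef_rot: [-3.137, 0.001, 1.709]
contact_force: [-0.3, 0.3, -2.4]
width: 51.5
grasp_force: 36.4
```

Run:
```python
from h import *
s=sensors.state();print(s['time_s'],s['ee_pos'],s['eef_rot'],s['width'],s['grasp_force'],s['contact_force'])
P,C=clouds(1);x,y,_=s['ee_pos']
for p in P:
    q=p[(np.hypot(p[:,0]-x,p[:,1]-y)<32)&(p[:,2]<45)]
    a=q[np.hypot(q[:,0]-x,q[:,1]-y)<27]; print(len(q),np.sort(a[:,2])[:60:6])
```

```text
7.675 [578.18727671 307.12772797  93.77765128] [-3.13720555e+00  1.26751870e-03  1.70934829e+00] 51.46293768983497 36.41411483287811 [-0.27336745  0.270831   -2.40212257]
516 [0.04493693 1.19165834 1.67163102 1.93307885 2.11915771 2.37286048
 2.57275701 2.67033079 2.83074955 2.93497783]
437 [-1.39020276  1.12261458  1.95285643  2.42245064  2.67266202  2.89268219
  3.11797538  3.3302823   3.45698136  3.54730116]
```

Request:
jog_arm:
  plan: "0 0 0.04 0 0 0 0;0 0 0.08 0 0 0 0;0 0 0.08 0 0 0 0;0 0 0.08 0 0 0 0"

```text
time_s: 8.28
ee_pos: [579.7, 308.4, 86.5]
eef_rot: [3.141, -0.0, 1.71]
contact_force: [-0.9, 0.4, -1.2]
width: 51.6
grasp_force: 36.4
```

Request:
jog_arm:
  plan: "0 0 0.02 0 0 0 0;0 0 0.02 0 0 0 0;0 0 0.02 0 0 0 0"

```text
time_s: 8.65
ee_pos: [579.6, 308.4, 84.0]
eef_rot: [3.142, -0.0, 1.71]
contact_force: [0.6, -0.7, -2.0]
width: 51.1
grasp_force: 36.3
```

Release, then rise above the jar.

Request:
jog_arm:
  plan: "0 0 0.012 0 0 0 0.7;0 0 0.012 0 0 0 0.85;0 0 0.012 0 0 0 1;0 0 0.012 0 0 0 1;0 0 -0.3 0 0 0 1;0 0 -0.8 0 0 0 1;0 0 -1 0 0 0 1;0 0 -1 0 0 0 1"

```text
time_s: 9.65
ee_pos: [580.5, 308.7, 206.2]
eef_rot: [3.138, -0.001, 1.71]
contact_force: [0.2, -0.4, -0.7]
width: 85.5
grasp_force: 0.0
```

Run:
```python
from h import *
P,C=clouds(1)
print('jar',cyl(P,(579,308),26,30,90))
s=sensors.state();p=s['ee_pos'];print(s['time_s'],p)
q=np.vstack(P);q=q[(np.hypot(q[:,0]-579,q[:,1]-308)<20)&(q[:,2]>80)&(q[:,2]<140)];print('top z',np.median(q[:,2]))
go(557.2,9.4,205,1.71)
```

```text
jar (array([578.81562093, 308.35127066]), 995, np.float64(0.5588832528324907), [584, 411])
9.75 [579.25620675 308.18238729 203.35772949]
top z 117.53925013186563
[-2.44  -0.527 -0.013] [-0.  0. -0.]
```

Request:
jog_arm:
  plan: "-0.5 -0.1 0 0 0 0 1;-1 -0.22 0 0 0 0 1"

```text
time_s: 10.0
ee_pos: [569.2, 184.6, 202.3]
eef_rot: [-3.139, 0.0, 1.711]
contact_force: [1.4, -1.1, -0.1]
width: 85.3
grasp_force: 0.0
```

Request:
jog_arm:
  plan: "-0.5 -0.1 0 0 0 0 1;-1 -0.22 0 0 0 0 1"

```text
time_s: 10.25
ee_pos: [559.6, 61.5, 202.6]
eef_rot: [-3.14, -0.0, 1.71]
contact_force: [1.3, -0.1, 0.5]
width: 85.7
grasp_force: 0.0
```

Request:
jog_arm:
  plan: "-0.44 -0.087 0 0 0 0 1;-0.44 -0.087 0 0 0 0 1;-0.44 -0.087 0 0 0 0 1"

```text
time_s: 10.62
ee_pos: [557.1, 9.7, 203.0]
eef_rot: [-3.14, -0.001, 1.709]
contact_force: [0.1, 1.1, 0.1]
width: 85.0
grasp_force: 0.0
```

Run:
```python
from h import *
s=sensors.state();print(s['time_s'],s['ee_pos'])
go(557.2,9.4,102,1.71)
```

```text
10.625 [557.05023023   9.71632972 202.97700029]
[-0.003  0.002  0.841] [-0.001 -0.    -0.001]
```

Request:
jog_arm:
  plan: "0 0 0.4 0 0 0 1;0 0 0.7 0 0 0 1;0 0 0.84 0 0 0 1;0 0 0.84 0 0 0 1;0 0 0.84 0 0 0 0;0 0 0.84 0 0 0 0;0 0 0.84 0 0 0 0;0 0 0.84 0 0 0 0"
  squeeze: 25

```text
time_s: 11.62
ee_pos: [557.9, 9.6, 104.1]
eef_rot: [3.14, 0.0, 1.71]
contact_force: [-0.7, 0.5, 5.3]
width: 49.0
grasp_force: 25.0
```

Request:
jog_arm:
  plan: "0 0 0 0 0 0 0;0 0 0 0 0 0 0"
  squeeze: 35

```text
time_s: 11.88
ee_pos: [557.9, 9.6, 104.2]
eef_rot: [3.14, 0.0, 1.71]
contact_force: [-2.4, -0.0, 6.7]
width: 48.7
grasp_force: 34.9
```

Request:
jog_arm:
  plan: "0 0 -0.2 0 0 0 0;0 0 -0.4 0 0 0 0;0 0 -0.5 0 0 0 0;0 0 -0.5 0 0 0 0"

```text
time_s: 12.38
ee_pos: [557.8, 9.6, 163.8]
eef_rot: [3.14, 0.0, 1.71]
contact_force: [0.8, -0.2, -3.5]
width: 49.0
grasp_force: 38.0
```

Run:
```python
from h import *
s=sensors.state();print(s['time_s'],s['ee_pos'],s['width'])
go(481,321,90,1.71)
```

```text
12.375 [557.82359826   9.59353954 163.80598739] 49.03644374143671
[ 2.659 -0.275  0.614] [ 0.001  0.    -0.   ]
```

Request:
jog_arm:
  plan: "0.3 -0.03 0 0 0 0 0;0.7 -0.07 0 0 0 0 0;1 -0.1 0 0 0 0 0"

```text
time_s: 12.75
ee_pos: [527.9, 128.2, 162.1]
eef_rot: [-3.14, -0.0, 1.71]
contact_force: [0.3, 0.1, -2.7]
width: 49.1
grasp_force: 37.9
```

Request:
jog_arm:
  plan: "0.35 -0.03 0 0 0 0 0;0.7 -0.07 0 0 0 0 0;1 -0.1 0 0 0 0 0"

```text
time_s: 13.12
ee_pos: [499.5, 245.2, 162.1]
eef_rot: [-3.14, 0.0, 1.71]
contact_force: [0.3, -0.5, -2.6]
width: 48.7
grasp_force: 37.9
```

Request:
jog_arm:
  plan: "0.35 -0.03 0 0 0 0 0;0.6 -0.07 0 0 0 0 0;0.66 -0.075 0.2 0 0 0 0;0.66 -0.075 0.4 0 0 0 0;0.66 -0.075 0.52 0 0 0 0;0.66 -0.075 0.58 0 0 0 0;0.66 -0.075 0.58 0 0 0 0;0.66 -0.075 0.58 0 0 0 0"

```text
time_s: 14.12
ee_pos: [481.0, 321.2, 94.2]
eef_rot: [3.141, -0.0, 1.71]
contact_force: [0.1, -0.7, -3.3]
width: 48.8
grasp_force: 37.9
```

Lower by 4 mm more and release.

Request:
jog_arm:
  plan: "0 0 0.035 0 0 0 0;0 0 0.035 0 0 0 0;0 0 0.035 0 0 0 0"

```text
time_s: 14.5
ee_pos: [480.9, 321.3, 90.1]
eef_rot: [3.14, -0.001, 1.71]
contact_force: [-1.4, -0.1, 6.5]
width: 49.4
grasp_force: 38.2
```

Request:
jog_arm:
  plan: "0 0 0.01 0 0 0 0.7;0 0 0.01 0 0 0 0.85;0 0 0.01 0 0 0 1;0 0 0.01 0 0 0 1;0 0 -0.3 0 0 0 1;0 0 -0.7 0 0 0 1;0 0 -0.95 0 0 0 1;0 0 -0.95 0 0 0 1"

```text
time_s: 15.5
ee_pos: [481.6, 321.7, 205.7]
eef_rot: [3.138, -0.002, 1.71]
contact_force: [0.1, 0.3, -0.0]
width: 85.7
grasp_force: 0.0
```

Run:
```python
from h import *
P,C=clouds(1)
print('can',cyl(P,(481,321),25,30,85))
print('bottle',cyl(P,(571,-79),24,40,92))
s=sensors.state();p=s['ee_pos'];print(s['time_s'],p)
go(570.8,-79.4,202,1.71)
```

```text
can (array([480.69021423, 321.31520333]), 839, np.float64(0.5630820104125043), [484, 355])
bottle (array([570.77749813, -79.32005687]), 615, np.float64(0.4902643960105699), [442, 173])
15.6 [480.44106889 321.03201362 203.09375902]
[-3.409  0.283  0.009] [-0.  0. -0.]
```

Request:
jog_arm:
  plan: "-0.5 0.04 0 0 0 0 1;-1 0.08 0 0 0 0 1"

```text
time_s: 15.85
ee_pos: [506.2, 202.5, 202.0]
eef_rot: [-3.14, 0.0, 1.712]
contact_force: [1.0, 0.1, -0.2]
width: 85.4
grasp_force: 0.0
```

Request:
jog_arm:
  plan: "-0.5 0.04 0 0 0 0 1;-1 0.08 0 0 0 0 1"

```text
time_s: 16.1
ee_pos: [532.5, 84.2, 202.1]
eef_rot: [-3.14, -0.0, 1.71]
contact_force: [0.9, -0.5, 0.5]
width: 85.2
grasp_force: 0.0
```

Request:
jog_arm:
  plan: "-0.5 0.04 0 0 0 0 1;-1 0.08 0 0 0 0 1"

```text
time_s: 16.35
ee_pos: [558.6, -33.3, 202.1]
eef_rot: [-3.14, -0.001, 1.71]
contact_force: [0.9, 0.4, -0.1]
width: 85.4
grasp_force: 0.0
```

Request:
jog_arm:
  plan: "-0.409 0.043 0 0 0 0 1;-0.409 0.043 0 0 0 0 1;-0.409 0.043 0 0 0 0 1"

```text
time_s: 16.73
ee_pos: [570.2, -79.0, 202.2]
eef_rot: [-3.14, -0.001, 1.709]
contact_force: [0.3, 0.2, 0.2]
width: 85.2
grasp_force: 0.0
```

Run:
```python
from h import *
s=sensors.state();print(s['time_s'],s['ee_pos'])
go(570.8,-79.4,102,1.71)
```

```text
16.725 [570.22733181 -79.03620597 202.23494269]
[-0.005  0.006  0.835] [-0.001 -0.001 -0.   ]
```

Request:
jog_arm:
  plan: "0 0 0.4 0 0 0 1;0 0 0.7 0 0 0 1;0 0 0.83 0 0 0 1;0 0 0.83 0 0 0 1;0 0 0.83 0 0 0 0;0 0 0.83 0 0 0 0;0 0 0.83 0 0 0 0;0 0 0.83 0 0 0 0"
  squeeze: 25

```text
time_s: 17.73
ee_pos: [571.3, -79.5, 105.0]
eef_rot: [3.14, 0.001, 1.71]
contact_force: [-3.0, -0.0, 9.7]
width: 47.3
grasp_force: 24.3
```

Request:
jog_arm:
  plan: "0 0 0 0 0 0 0;0 0 0 0 0 0 0;0 0 -0.2 0 0 0 0;0 0 -0.4 0 0 0 0;0 0 -0.5 0 0 0 0;0 0 -0.5 0 0 0 0"
  squeeze: 35

```text
time_s: 18.48
ee_pos: [571.3, -79.4, 164.4]
eef_rot: [3.14, 0.001, 1.71]
contact_force: [-0.4, -0.2, -2.5]
width: 47.1
grasp_force: 37.4
```

Run:
```python
from h import *
s=sensors.state();print(s['time_s'],s['ee_pos'],s['width'])
go(382,332,90,1.71)
```

```text
18.475 [571.26878328 -79.38662401 164.44916941] 47.10666461899578
[ 3.614 -1.088  0.617] [ 0.001  0.    -0.   ]
```

Request:
jog_arm:
  plan: "0.3 -0.09 0 0 0 0 0;0.7 -0.21 0 0 0 0 0;1 -0.3 0 0 0 0 0"

```text
time_s: 18.85
ee_pos: [517.1, 35.9, 162.8]
eef_rot: [-3.14, -0.0, 1.71]
contact_force: [-0.3, -0.8, -1.7]
width: 47.0
grasp_force: 37.4
```

Request:
jog_arm:
  plan: "0.35 -0.1 0 0 0 0 0;0.7 -0.21 0 0 0 0 0;1 -0.3 0 0 0 0 0"

```text
time_s: 19.23
ee_pos: [465.1, 149.6, 162.9]
eef_rot: [-3.14, -0.0, 1.71]
contact_force: [1.3, 0.0, -1.7]
width: 47.1
grasp_force: 37.4
```

Request:
jog_arm:
  plan: "0.35 -0.1 0 0 0 0 0;0.7 -0.21 0 0 0 0 0;1 -0.3 0 0 0 0 0"

```text
time_s: 19.6
ee_pos: [412.8, 263.4, 162.9]
eef_rot: [-3.14, 0.0, 1.71]
contact_force: [0.7, -0.4, -2.0]
width: 46.9
grasp_force: 37.4
```

Request:
jog_arm:
  plan: "0.35 -0.1 0 0 0 0 0;0.6 -0.188 0 0 0 0 0;0.614 -0.188 0.2 0 0 0 0;0.614 -0.188 0.4 0 0 0 0;0.614 -0.188 0.52 0 0 0 0;0.614 -0.188 0.58 0 0 0 0;0.614 -0.188 0.58 0 0 0 0;0.614 -0.188 0.58 0 0 0 0"

```text
time_s: 20.6
ee_pos: [381.9, 332.3, 94.7]
eef_rot: [3.141, -0.0, 1.71]
contact_force: [0.6, 0.1, -2.1]
width: 47.0
grasp_force: 37.3
```

Request:
jog_arm:
  plan: "0 0 0.032 0 0 0 0;0 0 0.032 0 0 0 0;0 0 0.032 0 0 0 0"

```text
time_s: 20.98
ee_pos: [381.8, 332.4, 90.9]
eef_rot: [3.141, -0.001, 1.71]
contact_force: [-3.7, 0.2, 8.3]
width: 46.7
grasp_force: 37.7
```

Request:
jog_arm:
  plan: "0 0 0.01 0 0 0 0.7;0 0 0.01 0 0 0 0.85;0 0 0.01 0 0 0 1;0 0 0.01 0 0 0 1;0 0 -0.3 0 0 0 1;0 0 -0.7 0 0 0 1;0 0 -0.95 0 0 0 1;0 0 -0.95 0 0 0 1"

```text
time_s: 21.98
ee_pos: [382.4, 332.7, 206.4]
eef_rot: [3.138, -0.002, 1.71]
contact_force: [0.3, -0.5, -0.3]
width: 85.6
grasp_force: 0.0
```

Run:
```python
from h import *
from scipy.spatial import cKDTree
P=[];C=[]
fs=[]
for n in('scene','top'):
    f=grab_frame(n);save(f,n+'1.png');fs.append(f)
    w=cloud(f);hsv=cv2.cvtColor(f['img'],cv2.COLOR_RGB2HSV);m=~np.isnan(w[...,0]);P.append(w[m]);C.append(hsv[m])
for k,xy in dict(oil_can=(481,321),fluid_bottle=(382,332),wax_jar=(579,308)).items(): print(k,cyl(P,xy,RAD[k],30,85))
Cn=(lambda h:dict(red=((h<8)|(h>172)),green=(h>50)&(h<85),blue=(h>95)&(h<130)))
for n,p,c in zip('st',P,C):
    z=p[:,2]
    for k,xy in dict(red=(557,9),blue=(571,-79),green=(544,100)).items():
        m=Cn(c[:,0])[k]&(c[:,1]>110)&(np.hypot(*(p[:,:2]-xy).T)<55)&(z>8)&(z<26)
        q=p[m]; cc,r=cv2.minEnclosingCircle(q[:,:2].astype(np.float32)); print(n,k,m.sum(),np.round(cc,1),round(r,1),np.round(q.mean(0),1))
    o=(c[:,0]<16)&(c[:,0]>6)&(c[:,1]>200)&(c[:,2]>120)&(z>38)&(z<55)&(abs(p[:,0]-620)<60)&(abs(p[:,1]-15)<90)
    print(n,'stone',rect(p[o]),np.median(p[o],0))
s=sensors.state();print(s['time_s'],s['ee_pos'])
```

```text
oil_can (array([480.64877124, 321.37257948]), 839, np.float64(0.5351631237807375), [487, 352])
fluid_bottle (array([380.92137439, 332.39244331]), 828, np.float64(0.7816232845004532), [456, 372])
wax_jar (array([578.84103564, 308.32201477]), 893, np.float64(0.5900399813068375), [523, 370])
s red 683 [557.2   9.4] 33.0 [558.5   9.5  16.9]
s blue 756 [570.7 -79.2] 32.2 [571.5 -79.4  16.8]
s green 642 [546.7  99.6] 32.0 [547.3  98.8  16.9]
s stone (array([624.7,  19.5]), array([119.3,  45.1]), -84.04) [643.81282753   8.6245219   41.9287117 ]
t red 952 [557.1   8.9] 31.7 [556.6   8.7  17.7]
t blue 912 [569.3 -80.2] 31.4 [568.5 -80.1  17.7]
t green 906 [544.8  98. ] 31.2 [544.3  98.   17.6]
t stone (array([615.2,  19.5]), array([110.1,  30.5]), -82.93) [600.50424883  24.08213352  43.84125472]
22.075 [381.36149974 332.01157152 204.09919565]
```

View pics/top1.png

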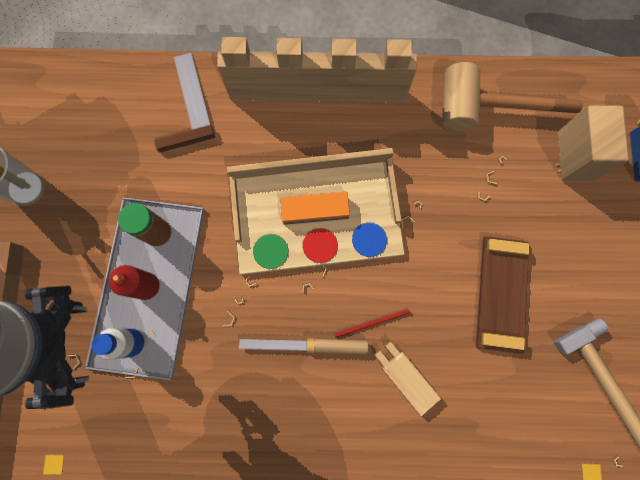

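Top view: the jar, can and bottle stand in the tray at (135,220), (130,282) and (118,345). The stone has not moved, at (315,206), and the pads are uncovered at about row 245. Now the stone.

Run:
```python
from h import *
P,C=clouds(1)
for p in P:
    z=p[:,2];u=np.array([np.cos(1.677),np.sin(1.677)]);v=np.array([u[1],-u[0]])
    d=p[:,:2]-[622.8,19];a=d@u;b=d@v
    m=(abs(a)<66)&(abs(b)<26)&(z>39)&(z<52); print(m.sum(),rect(p[m]),np.percentile(a[m],[1,99]),np.percentile(b[m],[1,99]),np.median(z[m]))
    for h in [(6,18)]:
        m=(abs(p[:,0]-480)<140)&(abs(p[:,1]+313)<70)&(z>h[0])&(z<h[1]);print('hold',rect(p[m]))
        m=(abs(p[:,0]-480)<140)&(abs(p[:,1]+313)<70)&(z>20)&(z<32);print('stops',rect(p[m]))
go(622.8,19,200,1.677)
```

```text
1475 (array([624.1,  19.2]), array([120. ,  47.2]), -84.03) [-58.92938615  58.57792324] [-20.02914459  23.87714654] 43.868891313579304
hold (array([ 480., -317.]), array([199.1,  81.1]), -6.2)
stops (array([ 478.6, -317. ]), array([189.1,  71.3]), -6.58)
1646 (array([622.4,  19.1]), array([120. ,  45.1]), -83.51) [-58.35156537  58.70062167] [-22.42364681  21.12118029] 44.668039236250124
hold (array([ 476. , -318.3]), array([201. ,  82.5]), -5.97)
stops (array([ 475.8, -318.3]), array([187.7,  71.1]), -6.2)
[-2.861  1.634  0.028] [-0.001  0.     0.021]
```

Request:
jog_arm:
  plan: "-0.45 0.27 0 0 0 0 1;-0.95 0.545 0 0 0 0 1;-0.95 0.545 0 0 0 0 1"

```text
time_s: 22.55
ee_pos: [463.7, 225.4, 203.3]
eef_rot: [-3.14, 0.001, 1.706]
contact_force: [-0.2, 1.1, -0.0]
width: 85.1
grasp_force: 0.0
```

Request:
jog_arm:
  plan: "-0.45 0.27 0 0 0 0 1;-0.95 0.545 0 0 0 0 1;-0.95 0.545 0 0 0 0 1"

```text
time_s: 22.92
ee_pos: [544.2, 122.0, 203.3]
eef_rot: [-3.141, 0.0, 1.707]
contact_force: [0.4, 0.7, -0.4]
width: 85.5
grasp_force: 0.0
```

Request:
jog_arm:
  plan: "-0.45 0.27 0 0 0 0.02 1;-0.96 0.544 0 0 0 0.02 1;-0.96 0.544 0 0 0 0.02 1;-0.96 0.544 0.6 0 0 0.02 1;-0.96 0.544 0.6 0 0 0.02 1;-0.96 0.544 0.6 0 0 0.02 1"

```text
time_s: 23.68
ee_pos: [622.7, 20.5, 132.5]
eef_rot: [-3.14, -0.0, 1.679]
contact_force: [0.2, 0.8, 1.3]
width: 85.6
grasp_force: 0.0
```

Run:
```python
from h import *
s=sensors.state();print(s['time_s'],s['ee_pos'],s['eef_rot'])
go(623.2,19.1,43,1.677)
```

```text
23.675 [622.69151958  20.47754906 132.46800706] [-3.13994441e+00 -4.40598724e-04  1.67943235e+00]
[-0.012  0.004  0.746] [-0.001 -0.     0.002]
```

Request:
jog_arm:
  plan: "-0.01 0.004 0.3 0 0 0 1;-0.01 0.004 0.6 0 0 0 1;-0.01 0.004 0.745 0 0 0 1;-0.01 0.004 0.745 0 0 0 1;-0.01 0.004 0.745 0 0 0 0;-0.01 0.004 0.745 0 0 0 0;-0.01 0.004 0.745 0 0 0 0;-0.01 0.004 0.745 0 0 0 0"
  squeeze: 25

```text
time_s: 24.68
ee_pos: [624.3, 18.3, 44.1]
eef_rot: [3.14, 0.0, 1.678]
contact_force: [-1.6, 0.1, 9.4]
width: 43.6
grasp_force: 25.3
```

Request:
jog_arm:
  plan: "0 0 0 0 0 0 0;0 0 0 0 0 0 0;0 0 0 0 0 0 0"
  squeeze: 45

```text
time_s: 25.05
ee_pos: [624.3, 18.2, 44.2]
eef_rot: [3.14, 0.0, 1.678]
contact_force: [-2.3, 0.1, 10.6]
width: 43.3
grasp_force: 45.1
```

Request:
jog_arm:
  plan: "0 0 -0.2 0 0 0 0;0 0 -0.45 0 0 0 0;0 0 -0.7 0 0 0 0;0 0 -0.8 0 0 0 0;0 0 -0.8 0 0 0 0"

```text
time_s: 25.68
ee_pos: [624.1, 18.2, 139.3]
eef_rot: [3.141, 0.0, 1.678]
contact_force: [-0.4, -0.1, -4.6]
width: 43.3
grasp_force: 48.4
```

Run:
```python
from h import *
s=sensors.state();p=s['ee_pos'];print(s['time_s'],p,s['eef_rot'],s['width'],s['contact_force'])
go(477.5,-317.7,p[2],3.033)
```

```text
25.675 [624.08888294  18.23912302 139.28543014] [3.14052220e+00 1.81189334e-04 1.67839393e+00] 43.304135921691355 [-0.41615545 -0.14639861 -4.64670562]
[-2.652e+00 -1.515e+00 -1.000e-03] [ 0.     0.001 -0.862]
```

Request:
jog_arm:
  plan: "-0.3 -0.17 0 0 0 0 0;-0.65 -0.37 0 0 0 0 0;-1 -0.57 0 0 0 0 0"

```text
time_s: 26.05
ee_pos: [567.4, -109.3, 137.5]
eef_rot: [-3.14, -0.001, 1.679]
contact_force: [0.9, -1.3, -3.8]
width: 42.8
grasp_force: 48.3
```

Request:
jog_arm:
  plan: "-0.35 -0.2 0 0 0 0 0;-0.7 -0.4 0 0 0 0 0;-1 -0.57 0 0 0 0 0"

```text
time_s: 26.42
ee_pos: [512.2, -236.3, 137.6]
eef_rot: [-3.14, -0.001, 1.678]
contact_force: [0.6, -0.6, -3.5]
width: 43.1
grasp_force: 48.3
```

Request:
jog_arm:
  plan: "-0.3 -0.15 0 0 0 -0.1 0;-0.55 -0.3 0 0 0 -0.2 0;-0.652 -0.375 0 0 0 -0.3 0;-0.652 -0.375 0 0 0 -0.42 0;-0.652 -0.375 0 0 0 -0.53 0;-0.652 -0.375 0 0 0 -0.65 0;-0.652 -0.375 0 0 0 -0.76 0;-0.652 -0.375 0 0 0 -0.862 0"

```text
time_s: 27.42
ee_pos: [476.7, -317.2, 137.5]
eef_rot: [3.14, -0.002, 3.038]
contact_force: [-0.5, 0.2, -3.7]
width: 43.1
grasp_force: 48.3
```

Request:
jog_arm:
  plan: "0 0 0.2 0 0 0 0;0 0 0.4 0 0 0 0;0 0 0.5 0 0 0 0;0 0 0.5 0 0 0 0"

```text
time_s: 27.92
ee_pos: [476.7, -317.2, 77.8]
eef_rot: [3.14, -0.002, 3.032]
contact_force: [-0.0, 0.6, -3.7]
width: 43.1
grasp_force: 48.2
```

Run:
```python
from h import *
P,C=clouds(1)
s=sensors.state();p=s['ee_pos'];print(s['time_s'],p,s['eef_rot'],s['width'],s['contact_force'])
go(477.5,-317.7,44,3.033)
f=grab_frame('scene');save(f,'s2.png')
```

```text
28.025 [ 477.47648304 -317.80298794   79.1849114 ] [-3.14147692e+00  2.18815502e-04  3.03237526e+00] 42.91186015854627 [-0.10499192 -0.66181262 -2.89219811]
[-0.     0.001  0.293] [-0.  0. -0.]
```

View pics/s2.png

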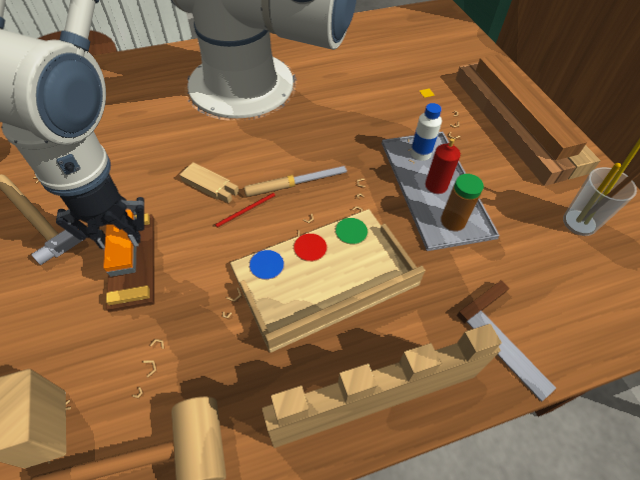

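The stone is held level above the holder at about (120,250), lined up between the stops. The containers are standing in the tray. I'll lower it.

Request:
jog_arm:
  plan: "0 0 0.15 0 0 0 0;0 0 0.24 0 0 0 0;0 0 0.28 0 0 0 0;0 0 0.28 0 0 0 0;0 0 0.28 0 0 0 0"

```text
time_s: 28.7
ee_pos: [477.5, -317.8, 45.7]
eef_rot: [-3.141, 0.001, 3.032]
contact_force: [-0.8, 0.0, -2.9]
width: 43.2
grasp_force: 48.3
```

Request:
jog_arm:
  plan: "0 0 0.022 0 0 0 0;0 0 0.022 0 0 0 0;0 0 0.022 0 0 0 0"

```text
time_s: 29.08
ee_pos: [477.6, -317.9, 43.2]
eef_rot: [-3.141, 0.001, 3.032]
contact_force: [-0.1, 0.8, 5.5]
width: 43.3
grasp_force: 49.4
```

Request:
jog_arm:
  plan: "0 0 0.005 0 0 0 0.65;0 0 0.005 0 0 0 0.85;0 0 0.005 0 0 0 1;0 0 0.005 0 0 0 1;0 0 -0.4 0 0 0 1;0 0 -0.8 0 0 0 1;0 0 -1 0 0 0 1;0 0 -1 0 0 0 1"

```text
time_s: 30.08
ee_pos: [478.0, -318.3, 164.5]
eef_rot: [-3.14, 0.003, 3.032]
contact_force: [-0.7, 0.6, -0.6]
width: 85.3
grasp_force: 0.0
```

```bash
cat >> h.py <<'E'
def stone(c=(477.5,-317.7)):
    for n,p in zip('st',clouds(1)[0]):
        z=p[:,2];m=(abs(p[:,0]-c[0])<75)&(abs(p[:,1]-c[1])<40)&(z>36)&(z<52);q=p[m];print(n,m.sum(),rect(q),np.percentile(q[:,2],[5,50,95]))
E
python3 - <<'E'
from h import *
stone()
s=sensors.state();p=s['ee_pos'];print(s['time_s'],p,s['eef_rot'])
f=grab_frame('scene')
cv2.imwrite('pics/c3.png',cv2.resize(f['img'][180:330,60:260,::-1],None,fx=3,fy=3))
go(380.9,332.3,200,1.71)
E
```

```text
s 1423 (array([ 478.1, -316.7]), array([122. ,  44.9]), -5.98) [39.78395715 42.36475707 44.37812059]Traceback (most recent call last):
  File "<stdin>", line 2, in <module>
  File "h.py", line 53, in stone
    z=p[:,2];m=(abs(p[:,0]-c[0])<75)&(abs(p[:,1]-c[1])<40)&(z>36)&(z<52);q=p[m];print(n,m.sum(),rect(q),np.percentile(q[:,2],[5,50,95]))
                                                                                                        ~~~~~~~~~~~~~^^^^^^^^^^^^^^^^^^
    return _quantile_unchecked(
        a, q, axis, out, overwrite_input, method, keepdims, weights)
    return _ureduce(a,
                    func=_quantile_ureduce_func,
    ...<5 lines>...
                    overwrite_input=overwrite_input,
                    method=method)
    r = func(a, **kwargs)
    result = _quantile(arr,
                       quantiles=q,
    ...<2 lines>...
                       out=out,
                       weights=wgt)
    slices_having_nans = np.isnan(arr[-1, ...])
                                  ~~~^^^^^^^^^
IndexError: index -1 is out of bounds for axis 0 with size 0
```

Run:
```python
from h import *
s=sensors.state();p=s['ee_pos'];print(s['time_s'],p,s['eef_rot'])
go(380.9,332.3,200,1.71)
```

```text
30.175 [ 477.08943767 -317.51208235  162.24086931] [ 3.14140006e+00 -3.08301025e-04  3.03241828e+00]
[ 1.387  5.296 -0.313] [-0.    -0.     0.842]
```

Request:
jog_arm:
  plan: "0 0 -0.31 0 0 0 1;0.1 0.4 -0.31 0 0 0.2 1;0.26 1 -0.31 0 0 0.4 1;0.26 1 -0.31 0 0 0.5 1;0.26 1 -0.31 0 0 0.6 1;0.26 1 -0.31 0 0 0.7 1;0.26 1 -0.31 0 0 0.842 1;0.26 1 -0.31 0 0 0.842 1"

```text
time_s: 31.18
ee_pos: [458.8, -194.7, 198.6]
eef_rot: [-3.14, -0.001, 1.723]
contact_force: [-0.8, -0.5, 0.4]
width: 85.1
grasp_force: 0.0
```

Run:
```python
from h import *
s=sensors.state();p=s['ee_pos'];print(s['time_s'],p,s['eef_rot'])
go(380.9,332.3,200,1.71)
```

```text
31.175 [ 458.8330612  -194.67373522  198.57915388] [-3.13976069e+00 -1.45786329e-03  1.72268799e+00]
[ 4.439  0.022 -0.005] [-0.001 -0.001  0.008]
```

Request:
jog_arm:
  plan: "0.5 0 0 0 0 0 1;1 -0.01 0 0 0 0 1"

```text
time_s: 31.42
ee_pos: [438.4, -75.5, 198.6]
eef_rot: [-3.14, -0.001, 1.727]
contact_force: [1.3, 0.6, -0.5]
width: 85.6
grasp_force: 0.0
```

Request:
jog_arm:
  plan: "0.5 0 0 0 0 0 1;1 -0.01 0 0 0 0 1"

```text
time_s: 31.68
ee_pos: [418.2, 43.3, 198.9]
eef_rot: [-3.14, -0.0, 1.728]
contact_force: [1.5, 0.7, -0.8]
width: 85.1
grasp_force: 0.0
```

Request:
jog_arm:
  plan: "0.5 0 0 0 0 0 1;1 -0.01 0 0 0 0 1"

```text
time_s: 31.92
ee_pos: [398.1, 161.7, 198.9]
eef_rot: [-3.14, 0.0, 1.729]
contact_force: [0.8, 0.0, -0.3]
width: 85.2
grasp_force: 0.0
```

Request:
jog_arm:
  plan: "0.5 0 0 0 0 0 1;1 0 0 0 0 0 1"

```text
time_s: 32.17
ee_pos: [379.1, 280.2, 198.8]
eef_rot: [-3.14, 0.001, 1.729]
contact_force: [1.3, 0.1, -0.2]
width: 85.3
grasp_force: 0.0
```

Request:
jog_arm:
  plan: "0.43 0 0 0 0 0 1;0.43 0 0 0 0 0 1;0.43 0 0 0 0 0 1"

```text
time_s: 32.55
ee_pos: [371.6, 328.9, 198.8]
eef_rot: [-3.14, 0.001, 1.73]
contact_force: [0.1, -1.2, -0.2]
width: 85.0
grasp_force: 0.0
```

Run:
```python
from h import *
stone()
P,C=clouds(1)
b,*_=r=cyl(P,(381,332),24,30,85);print(r)
s=sensors.state();p=s['ee_pos'];print(s['time_s'],p,s['eef_rot'])
go(b[0],b[1],90,1.71)
```

```text
s 1419 (array([ 478. , -316.9]), array([123.4,  45. ]), -6.05) [39.56455546 42.43019838 44.44080693]
t 1899 (array([ 475.1, -318.5]), array([121.5,  44.9]), -5.97) [40.56765059 43.57664336 45.99179573]
(array([380.75661511, 332.37072975]), 810, np.float64(0.7689827633580109), [450, 360])
32.75 [372.33350347 328.45703352 199.69857607] [-3.14110818e+00  2.79629902e-04  1.72738944e+00]
[0.022 0.075 0.914] [-0.     0.     0.011]
```

Request:
jog_arm:
  plan: "0.022 0.075 0 0 0 0.011 1;0.022 0.075 0.4 0 0 0.011 1;0.022 0.075 0.75 0 0 0.011 1;0.022 0.075 0.91 0 0 0.011 1;0.022 0.075 0.91 0 0 0.011 1;0.022 0.075 0.91 0 0 0.011 1"
  squeeze: 25

```text
time_s: 33.5
ee_pos: [381.3, 333.7, 91.4]
eef_rot: [3.141, -0.001, 1.711]
contact_force: [0.3, -0.2, 0.3]
width: 85.1
grasp_force: 0.0
```

Request:
jog_arm:
  plan: "0 0 0 0 0 0 0;0 0 0 0 0 0 0;0 0 0 0 0 0 0;0 0 0 0 0 0 0;0 0 0 0 0 0 0"

```text
time_s: 34.12
ee_pos: [380.9, 333.7, 91.4]
eef_rot: [3.141, -0.001, 1.712]
contact_force: [-1.5, -0.6, 9.6]
width: 47.8
grasp_force: 24.2
```

Request:
jog_arm:
  plan: "0 0 0 0 0 0 0;0 0 0 0 0 0 0;0 0 -0.2 0 0 0 0;0 0 -0.4 0 0 0 0;0 0 -0.6 0 0 0 0;0 0 -0.6 0 0 0 0"
  squeeze: 35

```text
time_s: 34.88
ee_pos: [381.2, 333.9, 164.1]
eef_rot: [3.139, -0.001, 1.712]
contact_force: [-0.7, -0.0, -1.9]
width: 47.0
grasp_force: 37.5
```

Run:
```python
from h import *
s=sensors.state();p=s['ee_pos'];print(s['time_s'],p,s['eef_rot'])
go(570,-79.7,p[2],1.71)
```

```text
34.875 [381.21854465 333.93516954 164.10651888] [ 3.13883244e+00 -1.40292084e-03  1.71167358e+00]
[-3.634e+00  1.074e+00 -2.000e-03] [ 0.002 -0.001  0.001]
```

Request:
jog_arm:
  plan: "-0.3 0.09 0 0 0 0 0;-0.65 0.2 0 0 0 0 0;-1 0.3 0 0 0 0 0"

```text
time_s: 35.25
ee_pos: [433.1, 218.4, 161.8]
eef_rot: [-3.141, 0.0, 1.712]
contact_force: [0.0, -0.6, -2.1]
width: 46.8
grasp_force: 37.4
```

Request:
jog_arm:
  plan: "-0.35 0.1 0 0 0 0 0;-0.7 0.2 0 0 0 0 0;-1 0.3 0 0 0 0 0"

```text
time_s: 35.62
ee_pos: [485.6, 104.3, 161.8]
eef_rot: [-3.14, -0.0, 1.711]
contact_force: [0.1, -0.2, -2.1]
width: 47.2
grasp_force: 37.4
```

Request:
jog_arm:
  plan: "-0.35 0.1 0 0 0 0 0;-0.7 0.2 0 0 0 0 0;-1 0.3 0 0 0 0 0"

```text
time_s: 36.0
ee_pos: [538.0, -9.4, 161.6]
eef_rot: [-3.14, -0.0, 1.711]
contact_force: [0.2, 0.3, -2.2]
width: 46.9
grasp_force: 37.4
```

Request:
jog_arm:
  plan: "-0.35 0.1 0 0 0 0 0;-0.55 0.174 0 0 0 0 0;-0.622 0.174 0 0 0 0 0;-0.622 0.174 0.2 0 0 0 0;-0.622 0.174 0.35 0 0 0 0;-0.622 0.174 0.44 0 0 0 0;-0.622 0.174 0.44 0 0 0 0;-0.622 0.174 0.44 0 0 0 0"

```text
time_s: 37.0
ee_pos: [569.4, -78.6, 110.4]
eef_rot: [3.141, 0.0, 1.712]
contact_force: [0.7, 0.3, -2.3]
width: 46.9
grasp_force: 37.4
```

Run:
```python
from h import *
P,C=clouds(1);s=sensors.state();p=s['ee_pos'];print(s['time_s'],p,s['eef_rot'])
print(cyl(P,(570,-79.7),24,25,70))
go(570,-78.3,105,1.71)
```

```text
37.1 [569.53856638 -78.79247544 110.5560172 ] [3.14057344e+00 4.15459152e-04 1.71174439e+00]
(array([570.37854331, -79.71973554]), 345, np.float64(0.39141567570921154), [345, 0])
[0.004 0.004 0.046] [0.001 0.    0.001]
```

Request:
jog_arm:
  plan: "0 0 0.02 0 0 0 0;0 0 0.043 0 0 0 0;0 0 0.043 0 0 0 0;0 0 0.043 0 0 0 0"

```text
time_s: 37.6
ee_pos: [569.4, -78.9, 105.5]
eef_rot: [3.141, 0.0, 1.712]
contact_force: [-5.6, -0.8, 13.7]
width: 47.1
grasp_force: 38.9
```

Request:
jog_arm:
  plan: "0 0 0.005 0 0 0 0.7;0 0 0.005 0 0 0 0.85;0 0 0.005 0 0 0 1;0 0 0.005 0 0 0 1;0 0 -0.3 0 0 0 1;0 0 -0.7 0 0 0 1;0 0 -0.83 0 0 0 1;0 0 -0.83 0 0 0 1"

```text
time_s: 38.6
ee_pos: [569.5, -78.9, 204.9]
eef_rot: [3.14, 0.001, 1.712]
contact_force: [0.6, -0.1, -0.3]
width: 85.6
grasp_force: 0.0
```

Run:
```python
from h import *
P,C=clouds(1);s=sensors.state();p=s['ee_pos'];print(s['time_s'],p,s['eef_rot'])
print(cyl(P,(570,-79.7),24,40,90))
b,*_=r=cyl(P,(481,321),25,30,85);print(r)
go(b[0],b[1],p[2],1.71)
```

```text
38.7 [568.61495582 -78.67233096 203.07327788] [-3.14004649e+00 -6.37470926e-04  1.71159975e+00]
(array([570.36402311, -80.12989533]), 425, np.float64(0.35737517596181334), [425, 0])
(array([480.64637043, 321.40836405]), 850, np.float64(0.5239119347579173), [489, 361])
[ 3.404e+00 -2.580e-01  3.000e-03] [-0.001 -0.     0.001]
```

Request:
jog_arm:
  plan: "0.5 -0.03 0 0 0 0 1;1 -0.075 0 0 0 0 1"

```text
time_s: 38.95
ee_pos: [542.5, 39.7, 202.6]
eef_rot: [-3.139, -0.001, 1.71]
contact_force: [-0.2, 0.1, 0.1]
width: 85.3
grasp_force: 0.0
```

Request:
jog_arm:
  plan: "0.5 -0.03 0 0 0 0 1;1 -0.075 0 0 0 0 1"

```text
time_s: 39.2
ee_pos: [516.5, 157.9, 202.8]
eef_rot: [-3.139, 0.0, 1.711]
contact_force: [0.2, -0.1, -0.9]
width: 85.2
grasp_force: 0.0
```

Request:
jog_arm:
  plan: "0.5 -0.03 0 0 0 0 1;1 -0.075 0 0 0 0 1"

```text
time_s: 39.45
ee_pos: [490.7, 275.4, 202.7]
eef_rot: [-3.139, 0.001, 1.712]
contact_force: [1.0, -0.1, -0.1]
width: 85.4
grasp_force: 0.0
```

Request:
jog_arm:
  plan: "0.404 -0.033 0 0 0 0 1;0.404 -0.033 0 0 0 0 1;0.404 -0.033 0 0 0 0 1;0.404 -0.033 0 0 0 0 1"

```text
time_s: 39.95
ee_pos: [481.4, 320.1, 203.8]
eef_rot: [-3.141, 0.001, 1.71]
contact_force: [0.3, -0.5, -0.1]
width: 85.4
grasp_force: 0.0
```

Run:
```python
from h import *
s=sensors.state();p=s['ee_pos'];print(s['time_s'],p,s['eef_rot'])
go(480.6,321.4,89,1.71)
```

```text
39.95 [481.37739289 320.12979747 203.75117718] [-3.14060582e+00  5.15744608e-04  1.71033102e+00]
[ 0.012 -0.004  0.956] [-0.001  0.     0.   ]
```

Request:
jog_arm:
  plan: "0.01 -0.004 0.4 0 0 0 1;0.01 -0.004 0.75 0 0 0 1;0.01 -0.004 0.945 0 0 0 1;0.01 -0.004 0.945 0 0 0 1;0.01 -0.004 0.945 0 0 0 0;0.01 -0.004 0.945 0 0 0 0;0.01 -0.004 0.945 0 0 0 0;0.01 -0.004 0.945 0 0 0 0"
  squeeze: 25

```text
time_s: 40.95
ee_pos: [481.1, 322.7, 92.3]
eef_rot: [3.14, -0.001, 1.712]
contact_force: [-2.4, -0.3, 7.8]
width: 49.1
grasp_force: 24.6
```

Request:
jog_arm:
  plan: "0 0 0 0 0 0 0;0 0 0 0 0 0 0;0 0 -0.2 0 0 0 0;0 0 -0.4 0 0 0 0;0 0 -0.6 0 0 0 0;0 0 -0.6 0 0 0 0"
  squeeze: 35

```text
time_s: 41.7
ee_pos: [481.5, 322.9, 164.9]
eef_rot: [3.138, -0.001, 1.712]
contact_force: [0.2, 1.0, -3.3]
width: 49.1
grasp_force: 38.0
```

Run:
```python
from h import *
s=sensors.state();p=s['ee_pos'];print(s['time_s'],p,s['eef_rot'])
go(557.2,9.1,p[2],1.71)
```

```text
41.7 [481.4741183  322.88958063 164.90494822] [ 3.13792231e+00 -1.35860105e-03  1.71161845e+00]
[-2.678  0.258 -0.003] [ 0.002 -0.001  0.001]
```

Request:
jog_arm:
  plan: "-0.3 0.03 0 0 0 0 0;-0.65 0.065 0 0 0 0 0;-1 0.1 0 0 0 0 0"

```text
time_s: 42.08
ee_pos: [509.1, 204.1, 162.1]
eef_rot: [-3.141, 0.0, 1.712]
contact_force: [0.7, 0.2, -2.9]
width: 48.7
grasp_force: 38.0
```

Request:
jog_arm:
  plan: "-0.35 0.03 0 0 0 0 0;-0.7 0.065 0 0 0 0 0;-1 0.1 0 0 0 0 0"

```text
time_s: 42.45
ee_pos: [537.8, 86.6, 162.1]
eef_rot: [-3.141, -0.0, 1.711]
contact_force: [0.7, 0.1, -3.7]
width: 48.9
grasp_force: 38.0
```

Request:
jog_arm:
  plan: "-0.35 0.03 0 0 0 0 0;-0.6 0.058 0 0 0 0 0;-0.665 0.058 0 0 0 0 0;-0.665 0.058 0.2 0 0 0 0;-0.665 0.058 0.35 0 0 0 0;-0.665 0.058 0.44 0 0 0 0;-0.665 0.058 0.44 0 0 0 0;-0.665 0.058 0.44 0 0 0 0"

```text
time_s: 43.45
ee_pos: [556.4, 10.3, 110.6]
eef_rot: [3.141, 0.0, 1.712]
contact_force: [-0.0, 0.1, -3.0]
width: 48.8
grasp_force: 37.9
```

Run:
```python
from h import *
P,C=clouds(1);s=sensors.state();p=s['ee_pos'];print(s['time_s'],p,s['eef_rot'])
b,*_=r=cyl(P,(557,9),25,28,70);print(r)
go(p[0]+557.2-b[0],p[1]+9.1-b[1],106.3,1.71)
```

```text
43.55 [556.46253804  10.17363406 110.73435271] [3.14053395e+00 2.28422116e-04 1.71173228e+00]
(array([556.39307929,   8.94926773]), 340, np.float64(0.38504133640139493), [340, 0])
[0.    0.007 0.037] [0.001 0.    0.001]
```

Request:
jog_arm:
  plan: "0 0.006 0.02 0 0 0 0;0 0.006 0.037 0 0 0 0;0 0.006 0.037 0 0 0 0;0 0.006 0.037 0 0 0 0"

```text
time_s: 44.05
ee_pos: [557.1, 10.2, 106.4]
eef_rot: [3.141, 0.0, 1.712]
contact_force: [-2.5, -0.2, 10.8]
width: 48.8
grasp_force: 39.2
```

Request:
jog_arm:
  plan: "0 0 0.003 0 0 0 0.7;0 0 0.003 0 0 0 0.85;0 0 0.003 0 0 0 1;0 0 0.003 0 0 0 1;0 0 -0.3 0 0 0 1;0 0 -0.7 0 0 0 1;0 0 -0.83 0 0 0 1;0 0 -0.83 0 0 0 1"

```text
time_s: 45.05
ee_pos: [557.2, 10.2, 205.8]
eef_rot: [3.14, 0.0, 1.712]
contact_force: [0.2, 0.8, -0.4]
width: 85.3
grasp_force: 0.0
```

Run:
```python
from h import *
P,C=clouds(1);s=sensors.state();p=s['ee_pos'];print(s['time_s'],p,s['eef_rot'])
print(cyl(P,(557,9),25,40,90))
b,*_=r=cyl(P,(579,308),26,30,90);print(r)
go(b[0],b[1],p[2],1.71)
```

```text
45.15 [556.21763269  10.25262356 204.08661923] [-3.13999132e+00 -3.85335785e-04  1.71155323e+00]
(array([556.6792943 ,   8.81580924]), 462, np.float64(0.41120524381477885), [425, 37])
(array([578.93748274, 308.48285488]), 863, np.float64(0.5716212800783076), [591, 272])
[2.434 0.536 0.   ] [-0.001 -0.     0.001]
```

Request:
jog_arm:
  plan: "0.5 0.1 0 0 0 0 1;1 0.22 0 0 0 0 1"

```text
time_s: 45.4
ee_pos: [565.5, 133.6, 203.6]
eef_rot: [-3.139, -0.0, 1.71]
contact_force: [1.6, -0.7, -0.4]
width: 85.2
grasp_force: 0.0
```

Request:
jog_arm:
  plan: "0.5 0.1 0 0 0 0 1;1 0.22 0 0 0 0 1"

```text
time_s: 45.65
ee_pos: [574.6, 257.0, 203.4]
eef_rot: [-3.139, 0.001, 1.711]
contact_force: [1.3, 0.3, 0.8]
width: 85.6
grasp_force: 0.0
```

Request:
jog_arm:
  plan: "0.434 0.096 0 0 0 0 1;0.434 0.096 0 0 0 0 1;0.434 0.096 0 0 0 0 1;0.434 0.096 0 0 0 0 1"

```text
time_s: 46.15
ee_pos: [579.4, 307.2, 204.6]
eef_rot: [-3.14, 0.0, 1.71]
contact_force: [0.3, -0.2, 0.2]
width: 85.1
grasp_force: 0.0
```

Run:
```python
from h import *
s=sensors.state();p=s['ee_pos'];print(s['time_s'],p,s['eef_rot'])
go(578.9,308.4,85,1.71)
```

```text
46.15 [579.39031866 307.17554437 204.63001509] [-3.14037526e+00  4.44396241e-04  1.71034432e+00]
[ 0.011 -0.001  0.997] [-0.001  0.     0.   ]
```

Request:
jog_arm:
  plan: "0 0 0.4 0 0 0 1;0 0 0.75 0 0 0 1;0 0 0.97 0 0 0 1;0 0 0.97 0 0 0 1;0 0 0.97 0 0 0 0;0 0 0.97 0 0 0 0;0 0 0.97 0 0 0 0;0 0 0.97 0 0 0 0"
  squeeze: 25

```text
time_s: 47.15
ee_pos: [580.1, 308.6, 90.5]
eef_rot: [3.14, -0.001, 1.712]
contact_force: [-1.8, -1.6, 6.9]
width: 51.7
grasp_force: 24.8
```

Request:
jog_arm:
  plan: "0 0 0 0 0 0 0;0 0 0 0 0 0 0;0 0 -0.2 0 0 0 0;0 0 -0.4 0 0 0 0;0 0 -0.6 0 0 0 0;0 0 -0.6 0 0 0 0"
  squeeze: 35

```text
time_s: 47.9
ee_pos: [580.5, 308.9, 163.3]
eef_rot: [3.137, -0.001, 1.712]
contact_force: [0.1, 0.5, -2.3]
width: 51.5
grasp_force: 37.7
```

Run:
```python
from h import *
s=sensors.state();p=s['ee_pos'];print(s['time_s'],p,s['eef_rot'])
go(545.5,98.7,p[2],1.71)
```

```text
47.9 [580.54541198 308.87123131 163.26327675] [ 3.13748050e+00 -1.10957571e-03  1.71158189e+00]
[-1.693 -0.535 -0.004] [ 0.003 -0.001  0.001]
```

Place height: TCP at 104.5.

Request:
jog_arm:
  plan: "-0.3 -0.1 0 0 0 0 0;-0.65 -0.21 0 0 0 0 0;-1 -0.32 0 0 0 0 0"

```text
time_s: 48.28
ee_pos: [557.6, 183.0, 160.1]
eef_rot: [-3.141, 0.0, 1.712]
contact_force: [0.9, -0.7, -2.5]
width: 51.7
grasp_force: 37.7
```

Request:
jog_arm:
  plan: "-0.35 -0.1 0 0 0 0 0;-0.6 -0.19 0 0 0 0 0;-0.693 -0.215 0 0 0 0 0;-0.693 -0.215 0.2 0 0 0 0;-0.693 -0.215 0.35 0 0 0 0;-0.693 -0.215 0.44 0 0 0 0;-0.693 -0.215 0.44 0 0 0 0;-0.693 -0.215 0.44 0 0 0 0"

```text
time_s: 49.28
ee_pos: [544.8, 98.5, 108.5]
eef_rot: [3.141, 0.0, 1.712]
contact_force: [0.6, -0.8, -2.4]
width: 51.3
grasp_force: 37.8
```

Run:
```python
from h import *
P,C=clouds(1);s=sensors.state();p=s['ee_pos'];print(s['time_s'],p,s['eef_rot'])
b,*_=r=cyl(P,(545,99),26,28,70);print(r)
go(p[0]+545.5-b[0],p[1]+98.7-b[1],104.5,1.71)
```

```text
49.375 [544.87038822  98.41325007 108.70009599] [3.14045262e+00 4.70705644e-05 1.71169619e+00]
(array([544.37937819,  98.83650454]), 348, np.float64(0.4283606598431966), [348, 0])
[-0.002  0.009  0.035] [0.001 0.    0.001]
```

Lower, release, rise, and swing aside for a clear check.

Request:
jog_arm:
  plan: "0 0.008 0.02 0 0 0 0;0 0.008 0.036 0 0 0 0;0 0.008 0.036 0 0 0 0;0 0.008 0.036 0 0 0 0"

```text
time_s: 49.88
ee_pos: [545.7, 98.4, 104.5]
eef_rot: [3.141, 0.0, 1.712]
contact_force: [-3.1, -0.1, 13.1]
width: 51.2
grasp_force: 38.8
```

Request:
jog_arm:
  plan: "0 0 0.003 0 0 0 0.7;0 0 0.003 0 0 0 0.85;0 0 0.003 0 0 0 1;0 0 0.003 0 0 0 1;0 0 -0.3 0 0 0 1;0 0 -0.7 0 0 0 1;0 0 -0.9 0 0 0 1;0 0 -0.9 0 0 0 1"

```text
time_s: 50.88
ee_pos: [546.3, 98.5, 213.5]
eef_rot: [3.138, 0.0, 1.712]
contact_force: [0.4, -0.1, 0.2]
width: 85.5
grasp_force: 0.0
```

Request:
jog_arm:
  plan: "0.5 -0.3 0 0 0 0 1;1 -0.6 0 0 0 0 1;1 -0.6 0 0 0 0 1;1 -0.6 0 0 0 0 1"

```text
time_s: 51.38
ee_pos: [456.7, 207.5, 211.2]
eef_rot: [-3.141, 0.0, 1.713]
contact_force: [0.4, -0.9, -0.3]
width: 85.6
grasp_force: 0.0
```

Request:
jog_arm:
  plan: "0.5 0 0 0 0 0 1;1 0 0 0 0 0 1;1 0 0 0 0 0 1;1 0 0 0 0 0 1"

```text
time_s: 51.88
ee_pos: [441.1, 325.0, 211.2]
eef_rot: [-3.141, 0.001, 1.711]
contact_force: [-0.3, -0.1, 0.6]
width: 85.3
grasp_force: 0.0
```

Run:
```python
from h import *
P,C=clouds(1);f=grab_frame('scene');save(f,'s9.png')
for k,xy in dict(oil_can=(557,9),fluid_bottle=(570,-79.7),wax_jar=(545.5,98.7)).items(): print(k,cyl(P,xy,RAD[k],40,90))
stone();s=sensors.state();print(s['time_s'],s['ee_pos'])
```

```text
oil_can (array([556.4828624 ,   8.67274183]), 544, np.float64(0.41939586788073946), [421, 123])
fluid_bottle (array([569.92259424, -80.07551061]), 604, np.float64(0.4936027046303195), [434, 170])
wax_jar (array([544.69699815,  98.47483126]), 597, np.float64(0.4180163880243768), [443, 154])
s 1432 (array([ 477.6, -316.6]), array([122.4,  45. ]), -5.73) [39.91867892 42.44013641 44.32743623]
t 1891 (array([ 475.1, -318.7]), array([121.5,  45.5]), -6.6) [40.63558317 43.58801681 45.99373559]
52.125 [440.94235993 324.89521002 211.79922874]
```

View pics/s9.png

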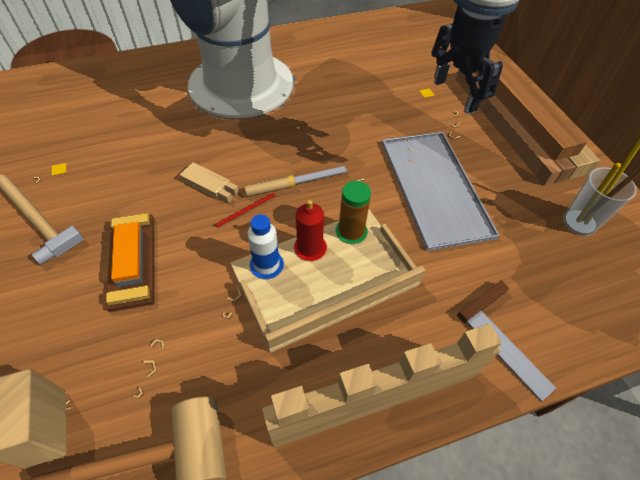

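The stone lies in the holder at (127,252). Each container stands on its own pad: bottle (265,250), can (310,235) and jar (354,212). The gripper is clear of everything.

```bash
python3 -c "
from station import finish_job
print(finish_job())"
```

```text
the job is handed in; nothing more can be done
None
```

The job is handed in at about 52 s of the 147 s allowed: the stone lies in the holder about 2 mm off its middle, and the can, bottle and jar stand upright on their own pads, each within about 1 mm of its centre by the cameras; the hand-in call returned no verdict.

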